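Set the scraper gate of a slab caster with a feeler gauge

TASK

Set the caster's scraper gate to the thickness of the middle-sized feeler gauge: raise the gate by its T-bar if it stands too low, slide the gauge's blade along the bed from the long end until its tip is well through under the gate, push the gate lightly down onto the blade and let go of it, then draw the blade straight back out so that it drags in the gap. Leave the gate as it was set, lay the gauge flat inside the steel tray and let go, and leave the other gauges, the bottle, the timer and the eyepiece as they are.

Things in the scene. Friction and masses are not known exactly. Their poses are not given: they have to be found in the camera images.
- caster: Slab caster, fixed: flat aluminium bed 220 (x) x 110 (y) mm on feet, bed surface 30 mm above the origin (centre of the underside, on the worktop). +x: the way a blade is slid in. Two posts (12 mm wide, tops 63 mm above the bed) at x = +75, y = +-48 mm hold the gate between them; 185 mm of free bed lie before it (the long, -x end), 35 mm beyond. Place and yaw vary.
- throat (a point): Point on the bed surface right under the middle of the gate: caster frame (75, 0, 30) mm; axes as the caster's (x the way a blade is slid in, z up).
- gate (a joint): Scraper gate: upright steel plate 8 mm thick (x), 83 mm wide, sliding up and down between the posts. Value = gap between bed and its lower edge in m (0 shut, 0.022 fully up). Starts at 2 to 20 mm. It weighs 0.25 kg and stays where it is left: sliding friction 4.5 N, so about 2 N moves it down and 7 N up; no spring.
- gate_bar (a point): Centre of the black T-bar along the top of the gate, by which it is pinched and raised or pressed down: 64 mm long along the caster's y, 14 mm thick along x, 14 mm high; it rides 70 mm above the gate's lower edge. Below it is a 6 mm thick web 24 mm high, then the plate.
- gauge_middle: The middle-sized of three loose feeler gauges, to be used: 150 mm long, 22 mm wide, flat below. Origin: middle of its length on the underside, +x to the blade's tip. Black handle (pale plate on top) 16 mm high from x = -75 to -5 mm; bare steel blade 6 mm thick, equally wide, to +75 mm. 0.08 to 0.17 kg. Starts on the mat, tip roughly to world +x; its place among the three varies.
- gauge_middle_tip (a point): Tip of the middle gauge's blade, on its underside: gauge frame (75, 0, 0) mm.
- gauge_small: Small feeler gauge (not wanted), same build: 130 mm long, 18 mm wide, blade 4 mm thick, handle 60 mm long and 16 mm high. Origin: middle of its length on the underside, +x to the tip.
- gauge_large: Large feeler gauge (not wanted), same build: 170 mm long, 28 mm wide, blade 8 mm thick, handle 80 mm long and 16 mm high. Origin: middle of its length on the underside, +x to the tip.
- mat: Grey plastic mat 200 (x) x 250 (y) x 3 mm, fixed, on which the three gauges lie side by side about 85 mm apart. Origin: centre of its underside.
- tray: Shallow steel tray, fixed, 200 (x) x 110 (y) x 14 mm outside, walls and floor 3 mm thick, open at the top. Origin: centre of its underside.
- dropper_bottle: Amber dropper bottle with a red bulb, 35 mm across, 104 mm high, standing between mat and caster; bystander. Origin: centre of its underside.
- timer: White timer 62 x 64 x 20 mm, lying between mat and caster; bystander. Origin: centre of its underside.
- eyepiece: Black and white microscope eyepiece standing upright, 40 mm across, 49 mm high, near the tray; bystander. Origin: centre of its underside.

How it is judged:
By the outcome, as a careful person would: the job done as asked, in the order asked, and still so for the second after the job is handed in, with the robot touching nothing.
It also fails if it takes over 72 s, if anything falls off the work surface, if the arm or the gripper's body presses on something with over 40 N, if the wrist force passes 120 N, or if a joint passes its speed limit or range.

ROBOT

A 6-joint arm with a two-finger parallel gripper is mounted at the origin on a cart in front of the work surface, level with it; the furniture and walls round the work are solid. World frame = base frame: x ahead of the robot, y to its left, z up, the work surface at z = 0. Lengths are in m, angles in rad, forces in N, time in s.
With the tool pointing down it reaches from about 0.275 to 0.825 m from the base axis. Payload 4.9 kg.
Tool frame: the origin (TCP) lies on the mounting face of the last link; the fingertips stand 173 mm ahead of it and the grasp point (between the pads) lies 155 mm ahead of it; z points along the fingers, y is the line along which they close (so a half turn about z gives the same grasp; the last joint's range is limited). The gripper opens to 85 mm and grips with 20 to 120 N. Pads are 22 mm wide; open, the fingers measure 114 mm over their backs; the gripper's body (76 mm by 85 mm) begins 54 mm behind the grasp point. The pads swing forward as they close: fully open they stand 13 mm farther back than shut.
Start: joints at [1.121, 0.326, -0.193, 1.052, 0, 1.437], TCP at [0.171, 0.523, 0.405] pointing down, gripper open.
Joint ranges: [-2.65, 2.65], [-0.97, 1.79], [-1.3, 1.35], [-1.93, 2.1], [-1.47, 1.37], [-3.14, 3.14]. Speed limits (rad/s): [2.57, 2.57, 3.14, 3.14, 3.14, 3.14].

INTERFACE

Orientations are given as a rotation vector (axis times angle).
In Python, from rig import robot gives the robot as it stands. Calls block until the motion is done:
- robot.goto(position, orientation): joint-space move of the TCP to a pose.
- robot.move_linear(position, frame=None, vel=0.15, force_limit=None): straight line of the TCP; frame=None keeps the orientation; vel is the mean speed in m/s. With force_limit (N) it stops when the force on the tool has changed by that much, and returns True; else False.
- robot.move_j(angles): joint-space move.
- robot.gripper_to(opening, effort=None): opening from 0.0 (shut) to 1.0 (fully open); effort is the grip in N (None keeps the last); returns when the fingers have stopped.
- robot.pause(seconds).
- robot.inverse_kinematics(position, orientation): joint angles nearest the present ones, or None.
- robot.grab_frame(name): name is "side" or "top"; returns the picture (420x560x3 uint8, red, green, blue); there is no depth.
- robot.calibration(name): a dict with "intrinsics" (3x3 intrinsics, pixels), "rvec" (rotation vector, rad) and "tvec" (3), from world to camera coordinates, as OpenCV has them. Camera axes: x right, y down, z forward; pixel columns grow to the right and rows downward; lengths in m; the calibration is good to about 2 mm. A picture is of the moment at which its call begins. calibration takes no time and is no camera call.
A pose or a line that the arm cannot do raises robot.MotionError and nothing moves.
- robot.job_done(): hands the job in; it is judged then, once.
Trained networks look in the newest picture that a camera, given by its name, has taken for a name from the list of things; names that differ only in an ending like _2 or _b are one class to them, and where a whole thing is asked for, a point or a joint stands for the part that bears it (a point fixed in the world has none). Each returns a list of dicts, best first, with "p" (0 to 1); they miss things now and then, are a little off and sometimes report something else, mostly with a low value. They report only what shows in the picture. A call takes as long as a camera call.
- robot.trace(camera, target): "mask" (420x560 bool, what is visible of it) and "box" ([left, top, width, height] in pixels, round what is visible of it).
Readings, each from a call of its own:
- robot.current_time_s(): time.
- robot.current_joints(): joint angles.
- robot.current_joint_vel(): joint speeds.
- robot.current_joint_torque(): joint torques, N m.
- robot.current_eef_pos(): TCP position.
- robot.current_orientation(): TCP orientation.
- robot.current_wrist_force(): force on the tool from outside, world axes, zero at the start.
- robot.current_wrist_torque(): the same for the moment, N m.
- robot.current_opening(): opening from 0.0 (shut) to 1.0 (fully open).
- robot.current_finger_force(): force on a finger pad.
Only numpy, scipy, OpenCV 4.12 (cv2) and the standard library are available. Lean on these libraries where they do the work, as an engineer would, in place of code of your own. Each camera call takes 0.05 s, during which the arm holds its last target. There are 200 camera calls.

## Working session

There is one attempt and no reset: what is moved stays moved. The work goes in short steps, each a Python script; the robot and the scene stay as the last script left them, time stands still between calls to the robot, and variables do not carry over. Pictures are saved under pics/ and viewed, at most 10 in all, crops included, and the job is handed in when it is done.

```bash
mkdir -p pics; ls
cat > h.py <<'E'
import numpy as np, cv2
from rig import robot
def cal(n):
    c=robot.calibration(n); return np.array(c["intrinsics"],float),np.array(c["rvec"],float),np.array(c["tvec"],float)
def ray(n,uv,z):
    K,r,t=cal(n); R=cv2.Rodrigues(r)[0]; uv=np.atleast_2d(uv).astype(float)
    d=(R.T@np.linalg.inv(K)@np.c_[uv,np.ones(len(uv))].T).T; o=-R.T@t.ravel()
    return o+d*((z-o[2])/d[:,2])[:,None]
def proj(n,P):
    K,r,t=cal(n); return cv2.projectPoints(np.atleast_2d(P).astype(float),r,t,K,None)[0].reshape(-1,2)
def save(n,f):
    im=robot.grab_frame(n); cv2.imwrite("pics/"+f,im[:,:,::-1].copy()); return im
E
python3 - <<'E'
from h import *
for n in("top","side"):
    save(n,n+"0.png"); K,r,t=cal(n); R=cv2.Rodrigues(r)[0]; print(n,K[0,0],-R.T@t.ravel(),R[2])
    for g in["caster","gate","gate_bar","gauge_small","gauge_middle","gauge_large","mat","tray","dropper_bottle","timer","eyepiece"]:
        for d in robot.trace(n,g)[:2]:
            m=d["mask"].astype(np.uint8)
            if m.sum()==0: continue
            pts=np.argwhere(m)[:,::-1].astype(np.float32)
            (c,s,a)=cv2.minAreaRect(pts)
            print(g,round(d["p"],2),d["box"],np.round(c,1),np.round(s,1),round(a,1),ray(n,c,0.01).round(3)[0])
E
```

```text
pics
rig.py
top 485.70043461191625 [ 0.30537211 -0.00827478  1.33966109] [ 0.124404   -0.01082199 -0.99217263]
caster 0.69 [263.5, 169.6, 89.0, 56.4] [307.4 193.1] [81.  44.9] 11.7 [ 0.516 -0.111  0.01 ]
caster 0.32 [198.0, 174.0, 13.8, 52.1] [204.9 198.3] [52.8  8.5] 81.1 [0.507 0.173 0.01 ]
gate_bar 0.68 [330.5, 183.3, 11.8, 30.6] [337.3 197.2] [ 7.2 31. ] 10.8 [ 0.503 -0.193  0.01 ]
gauge_small 0.62 [138.0, 182.9, 22.9, 39.8] [146.1 201.8] [46.5  9.8] 71.6 [0.5   0.335 0.01 ]
gauge_small 0.61 [129.6, 158.6, 96.6, 82.0] [175.6 198.9] [72.  91.1] 80.4 [0.507 0.254 0.01 ]
gauge_middle 0.75 [198.4, 172.5, 13.3, 51.8] [204.8 198.3] [53.5  9.2] 81.5 [0.507 0.173 0.01 ]
gauge_large 0.85 [171.3, 175.2, 13.1, 59.6] [177.5 205. ] [10.3 60.2] 1.3 [0.489 0.248 0.01 ]
mat 0.96 [128.8, 157.0, 97.4, 82.5] [175.5 199.5] [71.2 91.2] 80.8 [0.505 0.254 0.01 ]
mat 0.69 [196.9, 174.2, 19.6, 51.3] [204.9 198.3] [52.8  8.1] 81.0 [0.507 0.173 0.01 ]
tray 0.78 [382.5, 164.9, 51.5, 83.8] [409.3 205.1] [72.1 40.3] 74.7 [ 0.477 -0.392  0.01 ]
dropper_bottle 0.49 [229.1, 168.2, 16.7, 11.6] [237.8 173.1] [14.3
[... 881 characters left out ...]
.0, 222.2, 35.0, 31.9] [294.  238.5] [31. 32.] 90.0 [ 0.498 -0.006  0.01 ]
mat 0.5 [273.3, 214.5, 43.9, 4.8] [294.  216.5] [ 7. 40.] 90.0 [0.501 0.162 0.01 ]
mat 0.44 [259.6, 223.3, 21.2, 10.6] [269.  229.5] [13. 20.] 90.0 [0.426 0.059 0.01 ]
tray 0.58 [242.8, 295.7, 102.1, 40.6] [290.9 314. ] [33.2 98.4] 83.4 [ 0.485 -0.403  0.01 ]
dropper_bottle 0.57 [316.3, 199.1, 9.3, 31.4] [320.5 215.5] [35. 11.] 90.0 [0.584 0.169 0.01 ]
timer 0.72 [277.5, 226.1, 34.1, 26.1] [294.1 239.1] [32.1 29.5] 3.6 [ 0.498 -0.01   0.01 ]
timer 0.62 [258.4, 220.3, 22.3, 16.0] [269.  229.5] [13. 20.] 90.0 [0.426 0.059 0.01 ]
eyepiece 0.63 [234.5, 260.8, 15.2, 22.1] [241.  271.5] [25. 16.] 90.0 [ 0.363 -0.206  0.01 ]
```

Run:
```python
import cv2
a=cv2.imread("pics/top0.png")[150:265,125:285];b=cv2.imread("pics/top0.png")[150:265,255:435]
s=cv2.imread("pics/side0.png")[190:340,225:350]
cv2.imwrite("pics/c1.png",cv2.resize(cv2.imread("pics/top0.png")[150:270,120:440],None,fx=2.5,fy=2.5,interpolation=cv2.INTER_CUBIC))
cv2.imwrite("pics/c2.png",cv2.resize(cv2.imread("pics/top0.png")[160:240,255:355],None,fx=7,fy=7,interpolation=cv2.INTER_CUBIC))
cv2.imwrite("pics/c3.png",cv2.resize(s[:110],None,fx=5,fy=5,interpolation=cv2.INTER_CUBIC))
```

```text
(no output)
```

View pics/c1.png

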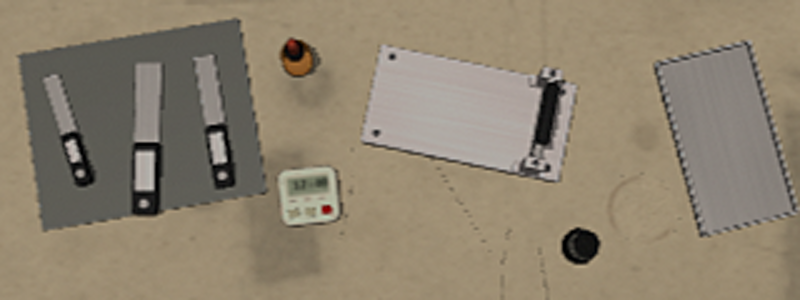

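View pics/c2.png

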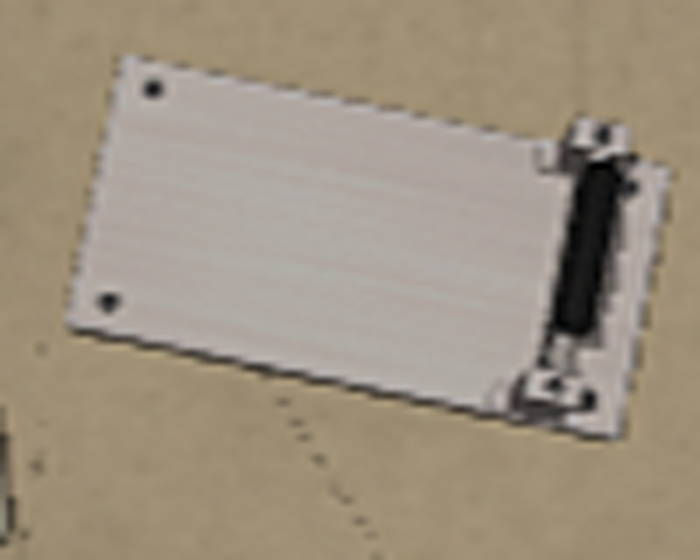

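View pics/c3.png

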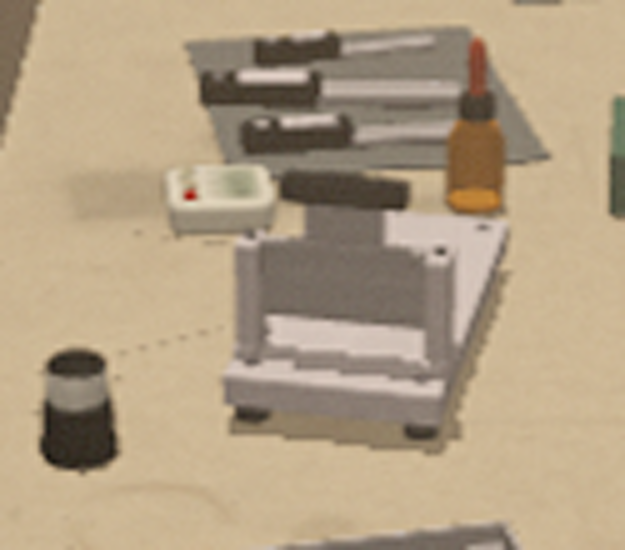

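Top crop: the gauges on the mat run small, large, middle from left to right, with the middle one at about (205,198). The bed's corners are near (272,167), (264,206), (342,222) and (350,183). The side crop shows the gate well clear of the bed. Next I'll fit the poses.

```bash
cat >> h.py <<'E'
from scipy.optimize import least_squares
from scipy.spatial.transform import Rotation as Ro
def down(th):
    c,s=np.cos(th),np.sin(th); return Ro.from_matrix(np.array([[c,s,0],[s,-c,0],[0,0,-1.]])).as_rotvec()
def rect_fit(n,px,model,x0,z):
    m=np.asarray(model,float)
    def f(q):
        c,s=np.cos(q[2]),np.sin(q[2]); P=np.c_[q[0]+c*m[:,0]-s*m[:,1],q[1]+s*m[:,0]+c*m[:,1],np.broadcast_to(z,len(m))]
        return (proj(n,P)-px).ravel()
    r=least_squares(f,x0); return r.x,r.fun
def pt(q,p):
    c,s=np.cos(q[2]),np.sin(q[2]); return np.array([q[0]+c*p[0]-s*p[1],q[1]+s*p[0]+c*p[1],p[2]])
E
python3 - <<'E'
from h import *
f=lambda p,k,o:(np.array(p)+.5)/k-.5+np.array(o)
px=f([(122,55),(66,325),(615,438),(668,165)],7,(255,160))
q,e=rect_fit("top",px,[(-.11,.055),(-.11,-.055),(.11,-.055),(.11,.055)],[.5,-.1,-1.8],.03); print("caster",q.round(4),e.round(1))
tp=f([(655,65),(748,43),(800,212),(705,236)],2.5,(120,150))
t,e=rect_fit("top",tp,[(.1,.055),(.1,-.055),(-.1,-.055),(-.1,.055)],[.48,-.39,0],.014); print("tray",t.round(4),e.round(1))
gp=f([(204,57),(224,187)],2.5,(120,150))
g,e=rect_fit("top",gp,[(.075,0),(-.075,0)],[.5,.17,.1],[.009,.015]); print("gauge",g.round(4),e.round(1))
robot.grab_frame("top"); m=robot.trace("top","gauge_middle")[0]["mask"]; P=np.argwhere(m)[:,::-1].astype(float)
W=ray("top",P,.013)[:,:2]; c=W.mean(0); u=np.linalg.svd(W-c,full_matrices=False)[2][0]; u*=np.sign(u[0]); s=(W-c)@u
print("mask",(c+u*(s.max()+s.min())/2).round(4),np.arctan2(u[1],u[0]).round(4),np.ptp(s).round(3))
print("bar top px",f([(595,160),(573,335)],7,(255,160)),"side bar",f([(345,190)],5,(225,190)),"side lower",f([(345,323)],5,(225,190)))
for v in(.006,.01,.014,.018,.022): print(v,proj("side",[pt(q,(.075,0,.1+v)),pt(q,(.079,0,.03+v))]).round(1).tolist(),proj("top",pt(q,(.075,0,.107+v))).round(1))
np.save("q.npy",[q,t,g])
E
```

```text
caster [ 0.5086 -0.1083 -1.794 ] [-0.3 -0.3 -0.5  0.   0.5  0.2  0.3  0. ]
tray [ 0.4764 -0.3941  0.2324] [-0.4 -0.4  0.3 -1.2  0.3  0.5 -0.2  1. ]
gauge [0.5065 0.1717 0.1525] [-0.1 -0.3  0.1  0.3]
mask [0.5062 0.1726] 0.1455 0.15
bar top px [[339.57142857 182.42857143]
 [336.42857143 207.42857143]] side bar [[293.6 227.6]] side lower [[293.6 254.2]]
0.006 [[292.8, 231.9], [292.5, 258.2]] [[338.2 195.4]]
0.01 [[292.8, 230.4], [292.5, 256.8]] [[338.4 195.2]]
0.014 [[292.8, 228.9], [292.5, 255.3]] [[338.6 194.9]]
0.018 [[292.8, 227.4], [292.5, 253.9]] [[338.8 194.7]]
0.022 [[292.8, 225.9], [292.5, 252.4]] [[339.  194.4]]
```

The gate stands at about 17 mm, so it doesn't need raising. Next I'll plan the wrist turn and grasp the gauge.

```bash
cat >> h.py <<'E'
Q=lambda:np.load("q.npy")
PI=np.pi
E
python3 - <<'E'
from h import *
q,t,g=Q(); th=.149
hp=pt([g[0],g[1],th],(-.040,0,0))
best=None
for k in(0,PI):
    J=[robot.inverse_kinematics(p,down(a+k)) for p,a in [(np.r_[hp[:2],.30],th),(np.r_[hp[:2],.177],th),(pt(q,(-.075,0,.36)),q[2]),(pt(q,(-.02,0,.204)),q[2]),(pt(t,(-.04,0,.3)),t[2]),(pt(t,(.04,0,.3)),t[2]+PI)]]
    print(k,[None if j is None else np.round(j,2).tolist() for j in J])
k=0 if input_k is None else input_k if False else None
E
true
```

```text
0 [[0.19, 0.33, -0.48, 0.76, 0.0, -3.1], [0.19, 0.51, -0.6, 0.46, 0.0, -3.1], [-0.21, 0.32, -0.32, 0.93, 0.0, -1.55], [-0.31, 0.5, -0.52, 0.55, 0.0, -1.66], [-0.87, 0.49, -0.22, 0.86, 0.0, 2.04], [-0.76, 0.58, -0.07, 0.92, 0.0, -0.99]]
3.141592653589793 [[0.19, 0.33, -0.48, 0.76, 0.0, 0.04], [0.19, 0.51, -0.6, 0.46, 0.0, 0.04], [-0.21, 0.32, -0.32, 0.93, 0.0, 1.59], [-0.31, 0.5, -0.52, 0.55, 0.0, 1.48], [-0.87, 0.49, -0.22, 0.86, 0.0, -1.1], [-0.76, 0.58, -0.07, 0.92, 0.0, 2.15]]Traceback (most recent call last):
  File "<stdin>", line 8, in <module>
NameError: name 'input_k' is not defined. Did you mean: 'input'?
```

Run:
```python
from h import *
q,t,g=Q(); th=.149
hp=pt([g[0],g[1],th],(-.040,0,0))
robot.gripper_to(.6,60)
robot.goto(np.r_[hp[:2],.26],down(th+PI))
hit=robot.move_linear(np.r_[hp[:2],.178],vel=.08,force_limit=8); print(hit,robot.current_eef_pos())
robot.gripper_to(0,60); print(robot.current_opening(),robot.current_finger_force())
p=robot.current_eef_pos(); robot.move_linear([p[0],p[1],.36],vel=.2)
save("side","g1s.png");im=save("top","g1t.png"); print(robot.current_opening(),robot.current_wrist_force(),robot.current_time_s())
for n,f in(("side","g1s"),("top","g1t")):
    c=proj(n,np.r_[hp[:2],.2])[0].astype(int); i=cv2.imread(f"pics/{f}.png")[max(0,c[1]-50):c[1]+50,max(0,c[0]-65):c[0]+65]
    cv2.imwrite(f"pics/{f}c.png",cv2.resize(i,(390,300),interpolation=2))
cv2.imwrite("pics/g1.png",np.hstack([cv2.imread("pics/g1sc.png"),cv2.imread("pics/g1tc.png")]))
```

```text
False [0.46724883 0.16583648 0.17839774]
0.24008589489220125 59.39040005207062
0.24243776611547965 [-0.87353825 -0.3336156  -1.72057009] 6.2083
```

View pics/g1.png

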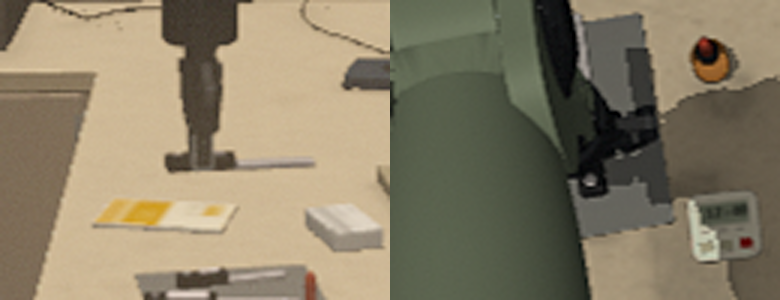

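The side view shows the gauge held level at the middle of its handle. Next I'll carry it over, lower it onto the bed and slide it in.

Run:
```python
from h import *
q,t,g=Q(); o=down(q[2]+PI)
robot.goto(pt(q,(-.082,0,.36)),o)
robot.move_linear(pt(q,(-.082,0,.220)),vel=.2)
hit=robot.move_linear(pt(q,(-.082,0,.203)),vel=.02,force_limit=4); p=robot.current_eef_pos(); print(hit,p,robot.current_wrist_force())
z=p[2]+.0003
h2=robot.move_linear(pt(q,(-.015,0,z)),vel=.06,force_limit=15); print(h2,robot.current_eef_pos(),robot.current_wrist_force(),robot.current_time_s())
S=save("side","i1.png"); T=save("top","i1t.png")
a=cv2.resize(S[190:280,240:340],(400,360),interpolation=2); b=cv2.resize(T[150:240,260:360],(400,360),interpolation=2)
cv2.imwrite("pics/i1c.png",np.hstack([a,b])[:,:,::-1])
```

```text
True [ 0.52660497 -0.02832055  0.20570481] [-0.87203348  0.21268613  4.60019251]
False [ 0.51162562 -0.09389449  0.20572513] [-1.07689742 -0.74505632  0.39977417] 10.4
```

View pics/i1c.png

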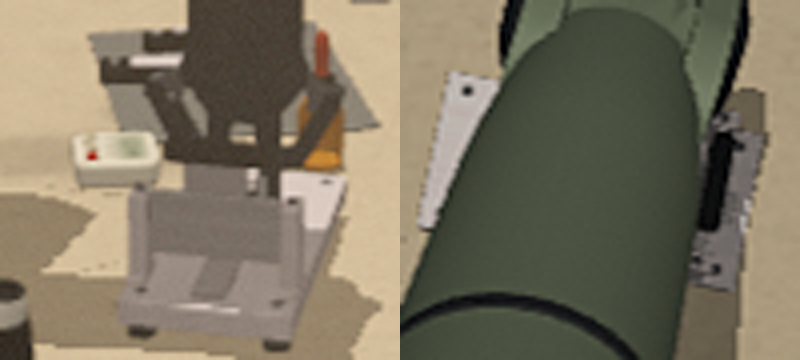

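The blade passes under the gate and its tip shows beyond it on the bed. Next I'll let go and press the gate down onto the blade.

Run:
```python
from h import *
q,t,g=Q()
print("tip px expected",proj("side",pt(q,(.1,0,.036))))
robot.gripper_to(.55)
p=np.array(robot.current_eef_pos()); robot.move_linear([p[0],p[1],.35],vel=.2)
robot.gripper_to(0,40)
o=down(q[2]+PI/2); b=lambda z:pt(q,(.075,0,z))
robot.goto(b(.35),o); robot.move_linear(b(.312),vel=.1)
for lim in(6,):
    f0=np.array(robot.current_wrist_force()); zs=robot.current_eef_pos()[2]
    hit=robot.move_linear(b(.270),vel=.012,force_limit=lim); print(lim,hit,f0,robot.current_eef_pos(),robot.current_wrist_force(),robot.current_time_s())
```

```text
tip px expected [[290.70178935 261.88868195]]
6 True [ 0.43524969 -0.2646205  -0.53696075] [ 0.49198061 -0.18140688  0.28642736] [-0.87963872  0.99357968  4.76161159] 16.1083
```

The gate stopped at the height expected for a 6 mm gap. Next I'll re-grasp the handle and draw the blade out.

Run:
```python
from h import *
q,t,g=Q(); o=down(q[2]+PI); z=.2057
robot.move_linear(pt(q,(.075,0,.35)),vel=.1)
robot.grab_frame("side"); 
robot.goto(pt(q,(-.015,0,.35)),o); robot.gripper_to(.55,60)
robot.move_linear(pt(q,(-.015,0,.225)),vel=.15); print(robot.move_linear(pt(q,(-.015,0,z)),vel=.05,force_limit=8))
robot.gripper_to(0,60); print(robot.current_opening(),robot.current_finger_force(),robot.current_wrist_force())
for x in(-.03,-.05,-.095):
    robot.move_linear(pt(q,(x,0,z)),vel=.05); print(x,robot.current_wrist_force(),robot.current_eef_pos())
p=robot.current_eef_pos(); robot.move_linear([p[0],p[1],.37],vel=.15)
print(robot.current_wrist_force(),robot.current_opening(),robot.current_time_s())
S=save("side","o1.png"); T=save("top","o1t.png")
a=cv2.resize(S[170:280,240:350],(400,400),interpolation=2); b=cv2.resize(T[150:250,260:360],(400,400),interpolation=2)
cv2.imwrite("pics/o1c.png",np.hstack([a,b])[:,:,::-1])
for v in(.004,.006,.008): print(v,proj("side",[pt(q,(.075,0,.1+v)),pt(q,(.079,0,.03+v))]).round(1).tolist())
```

```text
False
0.23958788391983477 60.2010315656662 [-1.54436374  0.73333992  5.01943352]
-0.03 [-2.37735775 -8.42172632  2.80165919] [ 0.51539875 -0.08079697  0.20617629]
-0.05 [ 1.27334503 -2.67425067  4.18482804] [ 0.52019545 -0.05974619  0.20615255]
-0.095 [-0.74788003 -4.23072451  6.40242682] [ 0.52977937 -0.01616449  0.20614591]
[ 1.07949519 -0.60725565 -1.76846856] 0.24387712163732242 23.8833
0.004 [[292.8, 232.6], [292.5, 258.9]]
0.006 [[292.8, 231.9], [292.5, 258.2]]
0.008 [[292.8, 231.1], [292.5, 257.5]]
```

View pics/o1c.png

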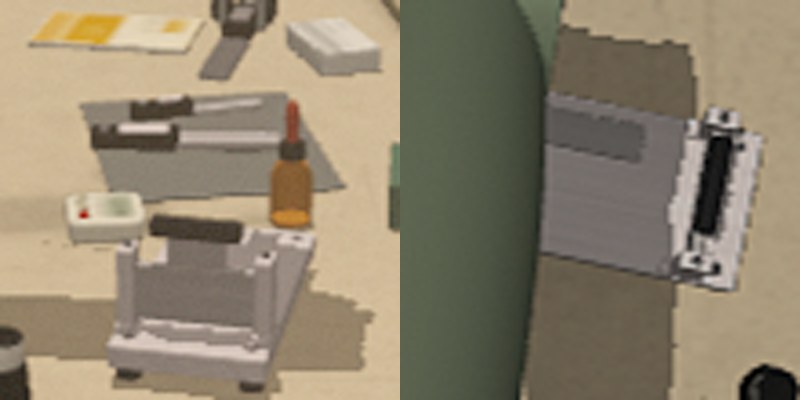

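The blade is out, having dragged at about 8 N, and the gate has stayed down near 6 mm. Next comes the tray.

Run:
```python
from h import *
q,t,g=Q(); o=down(t[2])
w=lambda z:pt(t,(.04,0,z))
robot.goto(w(.37),o); robot.move_linear(w(.20),vel=.15)
print(robot.move_linear(w(.176),vel=.02,force_limit=4),robot.current_eef_pos(),robot.current_time_s())
robot.gripper_to(.5); robot.move_linear(w(.35),vel=.15)
robot.goto([.25,.3,.40],down(1.0))
S=save("side","f.png"); T=save("top","ft.png"); print(robot.current_time_s())
for n in("top","side"):
    for k in("gauge_middle","gate_bar","eyepiece","timer","dropper_bottle"):
        r=robot.trace(n,k)
        if r: c=cv2.minAreaRect(np.argwhere(r[0]["mask"])[:,::-1].astype(np.float32))[0]; print(n,k,round(r[0]["p"],2),np.round(c,1))
b=cv2.resize(T[150:265,125:440],None,fx=2.5,fy=2.5,interpolation=2)[:,:780]; a=cv2.resize(S[195:345,150:500],None,fx=2,fy=2,interpolation=2)
a=cv2.copyMakeBorder(a,0,0,0,b.shape[1]-a.shape[1],cv2.BORDER_CONSTANT)
cv2.imwrite("pics/fc.png",np.vstack([b,a])[:,:,::-1])
```

```text
True [ 0.51527973 -0.38481331  0.17917451] 27.6
31.9417
top gauge_middle 0.71 [409.4 205.4]
top gate_bar 0.57 [336.4 197.6]
top eyepiece 0.54 [351. 248.]
top timer 0.97 [242.5 228.5]
top dropper_bottle 0.58 [237. 173.]
side gauge_middle 0.94 [288.1 311.9]
side gate_bar 0.71 [294.  243.9]
side eyepiece 0.89 [240.5 271. ]
side timer 0.75 [269.5 229.5]
side dropper_bottle 0.87 [320.5 215. ]
```

View pics/fc.png

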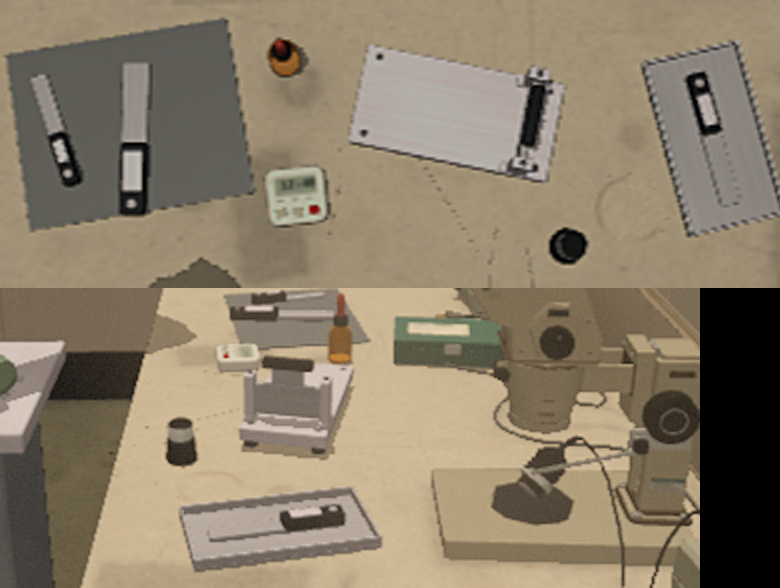

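The gauge lies flat in the tray at about (409,205), the gate is still down, and the other things are where they were.

```bash
python3 -c "
from rig import robot
robot.job_done()"
```

```text
the job is handed in; nothing more can be done
```

The job is handed in at about 32 s of robot time: the gate is set on the 6 mm blade, judged by press height and pictures, the blade dragged (about 8 N) on the way out, the middle gauge lies flat in the tray, the final pictures show the rest undisturbed, and the gate already stood at about 17 mm so I did not raise it.

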